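# Hold back the tensioner of a shoe finishing machine for a band change

## Task

The worn band is already off the bench band finisher: slide its clear shield, which has a bar handle, all the way down to get at the tensioner, then push the bar of the sprung tensioner arm back, towards the rear of the machine, past the click of its pawl. Finish holding it there, past the click and short of its end stop, with the hand still pressing on it: it springs forward when let go, and the new band is slipped on while it is held. Leave the last, the hammer and the tin where they are.

Things in the scene. Friction and masses are not known exactly. Their poses are not given: they have to be found in the camera images.
- finisher: Bench band finisher, bolted down: grey base 340 x 310 x 20 mm (x -160..180, y -180..130 here), band wheels on an upright plate, dark motor at its right (-y) side to 185 mm high, in front two posts 22 x 20 mm, 250 high, at x -130, y +-116, that guide the clear shield. Origin on the bench under it; x points from its front (towards the robot) to its back, z up. Place and turn vary.
- shield (a joint): How far the shield is slid down, m: 0 = up, 0.12 = fully down on its stop. Clear plate in an aluminium frame, 210 wide, 12 thick, 185 mm high, across the machine's front at x = -130 of the finisher frame; top edge 330 mm above the bench when up, 210 when down. Starts at 0 to 0.03, some 15 mm in front of the push bar, covering it. Friction holds it where it is left; 3 to 5 N downward moves it.
- shield_handle (a point): Middle of the shield's handle: round steel bar, 14 mm thick, level, along finisher y, 110 mm free between two brackets, 60 mm in front of the middle of the shield (47 mm free behind the bar), 20 mm below its top edge. 310 mm above the bench with the shield up, 190 when down.
- tension_pivot (a joint): Swing of the sprung tensioner arm, rad: 0 = at rest, leaning 0.45 forward; grows as it is pushed back (0.45 = upright). A sprung pawl meets the tooth of the click disc at about 0.25, rides over it and drops behind it at about 0.47: the click. End stop 0.75. The pawl does not hold the arm: let go, it springs forward. Aim for about 0.6.
- tension_arm: The tensioner arm: flat dark steel bar 26 x 10 mm that swings fore and aft about a pivot at x -26, y -18, z 130 mm of the finisher frame, with the push bar across its top end and an idler wheel (56 mm across, 50 wide) on its left (+y) side, 115 mm from the pivot. Origin at the pivot; z along the arm.
- push_bar (a point): Middle of the push bar on top of the tensioner arm: round steel bar, 18 mm thick, 76 mm long, level, along finisher y, 170 mm from the pivot. At rest at x -100, z 283 mm of the finisher frame; it moves back as the arm swings (88 mm at 0.59 rad) and rises up to 17 mm. About 6 N starts it, 9 to 14 N near and past the click.
- pawl (a joint): Lift of the sprung pawl behind the arm's pivot, m: 0 = dropped in, about 0.003 on top of the tooth. For information only.
- last: Bystander: a loose wooden shoe last standing on its sole beside the machine, about 250 x 82 x 85 mm. Origin under its middle.
- hammer: Bystander: a loose hammer lying on the bench beside the machine. Origin under its middle.
- tin: Bystander: a loose upright tin, 84 mm across, 110 mm high, beside the machine. Origin under its middle.

How it is judged:
On the way, in this order (a step that is already met when the one before it is completed fails the run):
1. the shield is slid fully down (value of joint shield above 0.112 m), for 0.2 s.
2. the tensioner arm is pushed back past the click (value of joint tension_pivot above 0.48 rad and value of joint pawl below 0.0015 m), for 0.2 s.
At the end, for the whole second after the job is handed in: Through the last second the shield is down (within 8 mm of its stop), the tensioner arm is held past the click (0.48 to 0.71 rad, its end stop being at 0.75; pawl dropped in), and the robot itself presses on the arm with more than 3 N (all of step 2 and value of joint shield above 0.112 m and value of joint tension_pivot below 0.71 rad and contact force between any of the fingers, the arm and tension_arm above 3 N); the arm keeps its last pose, push and grip.
It fails at once if the last is shifted or knocked over (distance of last from where it was at the start of the episode above 0.03 m or angle between last's own z axis and vertical above 0.4 rad).
It fails at once if the hammer is shifted (distance of hammer from where it was at the start of the episode above 0.03 m).
It fails at once if the tin is shifted or knocked over (distance of tin from where it was at the start of the episode above 0.03 m or angle between tin's own z axis and vertical above 0.4 rad).
It also fails if it takes over 48 s, if anything falls off the work surface, if the arm or the gripper's body presses on something with over 40 N, if the wrist force passes 120 N, or if a joint passes its speed limit or range.

## Robot

A 6-joint arm with a two-finger parallel gripper is mounted at the origin on the work surface. World frame = base frame: x ahead of the robot, y to its left, z up, the work surface at z = 0. Lengths are in m, angles in rad, forces in N, time in s.
With the tool pointing down it reaches from about 0.225 to 0.875 m from the base axis. Payload 3.4 kg.
Tool frame: the origin (TCP) lies at the very end of the fingers, on their centre line; the grasp point (between the pads) lies 19 mm behind it; z points along the fingers, x is the direction in which the jaws open and shut, and the axes are right-handed (so a half turn about z gives the same grasp; the last joint's range is limited). The gripper opens to 85 mm and grips with 20 to 120 N. Pads are 22 mm wide; open, the fingers measure 114 mm over their backs; the gripper's body (76 mm by 85 mm) begins 54 mm behind the grasp point. The pads swing forward as they close: fully open they stand 13 mm farther back than shut.
Start: joints at [1.17, 0.276, 1.505, -0, 1.361, -0.121], TCP at [0.159, 0.553, 0.231] pointing down, gripper open.
Joint ranges: [-2.89, 2.89], [-0.75, 2.08], [0.22, 2.7], [-1.18, 4.32], [0.11, 2.71], [-2.7, 2.7]. Speed limits (rad/s): [2.57, 2.57, 3.14, 3.14, 3.14, 3.14].

## Interface

Orientations are given as a unit quaternion [w, x, y, z].
In Python, from rig import manip gives the robot as it stands.
- The arm moves only by the tool carry_out, never from a script. Its argument "series" is a list of rows, each a list of 2 entries, a list of its own where there are three numbers: the shift along the tool's x, y, z in mm, then the turn about the tool's z in degrees. A call has 1 to 10 rows; each row shifts and turns the pose as measured when the row begins, along the tool's axes as they then stand; what a row does not reach is not made up. A row lasts 1/12 s, in which the tool goes at most 41.7 mm and 7.16 degrees, less where a joint would pass 70% of its speed; a pose out of reach is approached as far as the arm can. A call is refused whole if a number of a shift passes 41.7 or a number of a turn 7.16, either way. A call with a gripper value outside its range is refused whole. "fingers" is the finger opening in mm, from 0 to 85.4, set as the call begins (left out, the last holds). The fingers move at their own pace and stop on an object; "squeeze" is the grip in N (left out, the last holds). Time passes only in rows, so rows that do not move let the fingers close. It gives the time, the measured TCP pose, the force and the opening at its end, in the units of the state.
- manip.get_state(): the state, without advancing time (a new reading comes with each control period).
- manip.get_image(name): name is "side" or "top" or "wrist"; returns a dict with "frame" (400x640x3 uint8, blue, green, red), "K" (3x3 intrinsics, pixels), "rvec" (rotation vector, rad) and "tvec" (3), from world to camera coordinates, as OpenCV has them; the wrist camera has in their place "mount" (4x4, takes a point from camera to tool coordinates, whose origin is the TCP and whose axes are the tool frame's). Camera axes: x right, y down, z forward; pixel columns grow to the right and rows downward; lengths in m; the calibration is good to about 2 mm. A picture is of the moment at which its call begins: read the wrist's pose just before it. There is no depth.
- manip.sign_off(): hands the job in, once; it reports no verdict.
The state is a dict: "clock": time; "qpos": joint angles; "qd": joint speeds; "effort": joint torques, N m; "position": TCP position; "ee_rot": TCP orientation; "contact_force": force on the tool from outside, world axes, zero at the start; "moment": the same for the moment, N m; "width": finger opening in m.
Only numpy, scipy, OpenCV 4.12 (cv2) and the standard library are available. Lean on these libraries where they do the work, as an engineer would, in place of code of your own. Each camera call takes 0.05 s, during which the arm holds its last target. There are 200 camera calls.

## Working session

There is one attempt and no reset: what is moved stays moved. The work goes in short steps, Python scripts to look and compute and a tool call to move; the robot and the scene stay as the last step left them, time stands still between calls to the robot, and variables do not carry over. Pictures are saved under pics/ and viewed, about 8 in all and at most 12, crops included, and the job is handed in when it is done.

Besides the shell and the picture viewer there is one more tool, called after "Call:" as name([rows], argument=value, ...), one row to a line, values as JSON. carry_out: Moves the arm, as the interface text tells. Its arguments: {"type":"object","properties":{"series":{"type":"array","items":{"type":"array"}},"fingers":{"type":"number"},"squeeze":{"type":"number"}},"required":["series"]}

```bash
mkdir -p pics; ls
python3 - <<'E'
from rig import manip
import cv2, numpy as np
print(manip.get_state())
for n in("side","top"):
    d=manip.get_image(n); cv2.imwrite(f"pics/{n}0.png",d["frame"]); print(n,d["K"].tolist(),d["rvec"],d["tvec"])
E
```

```text
pics
{'clock': 0.0, 'qpos': array([ 1.16999679e+00,  2.76582619e-01,  1.50609581e+00, -2.37450826e-05,
        1.36068183e+00, -1.20989583e-01]), 'qd': array([ 2.89102411e-04,  3.51077281e-05,  1.56961410e-03,  1.32760361e-03,
        9.52708110e-04, -3.36848497e-04]), 'effort': array([ 2.38090269e-05, -4.16760743e+01, -2.45808828e+01,  1.02740984e-05,
        1.08817298e-02, -1.78116449e-05]), 'position': array([0.15860848, 0.55216616, 0.23046162]), 'ee_rot': array([ 4.52644216e-04,  7.98801359e-01,  6.01594221e-01, -7.59184934e-04]), 'contact_force': array([ 0.02616814, -0.25850677,  0.035253  ]), 'moment': array([0.00128688, 0.02941017, 0.02667903]), 'width': 0.0848440244038783}
side [[383.83380209459534, 0.0, 322.11917543497304], [0.0, 383.83380209459534, 198.67626229348355], [0.0, 0.0, 1.0]] [ 2.3709619  -0.74657225  0.27302273] [-0.42268451  0.39783039  0.92986978]
top [[406.59260669018073, 0.0, 317.8913727747908], [0.0, 406.59260669018073, 203.36322490699087], [0.0, 0.0, 1.0]] [ 2.16991021 -2.12885371  0.17529921] [0.02927798 0.61491663 1.1494964 ]
```

View pics/side0.png

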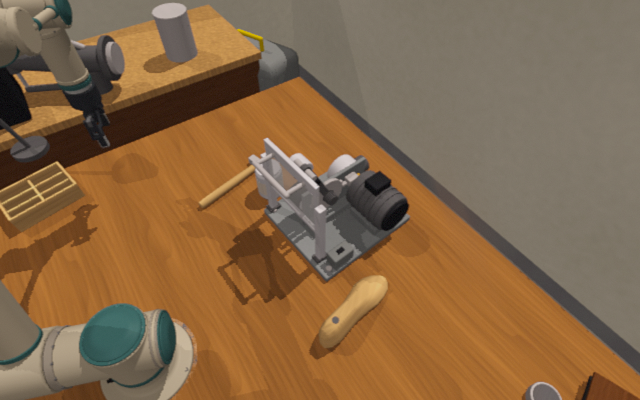

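View pics/top0.png

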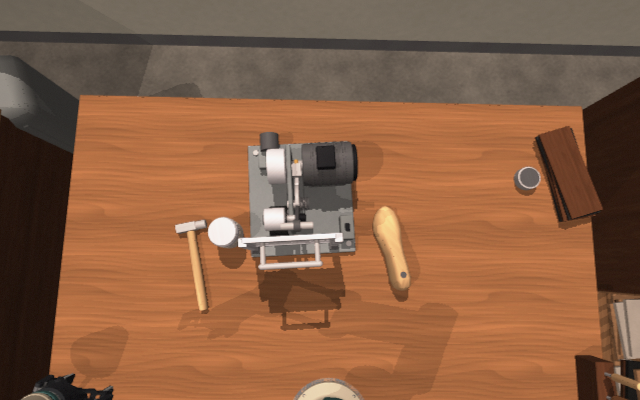

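The side view shows the machine with its frame near (290,190). The top view shows the handle bar from about (261,265) to (322,264), the tin at (224,232), the hammer further left and the last to the right. I'll enlarge both for exact pixels.

Run:
```python
import cv2, numpy as np
t=cv2.imread("pics/top0.png")[125:285,235:370]; s=cv2.imread("pics/side0.png")[130:285,240:415]
a=cv2.resize(t,None,fx=3.6,fy=3.6,interpolation=2);a=cv2.resize(t,(405,480),interpolation=2); b=cv2.resize(s,(394,349),interpolation=2)
c=np.zeros((480,800,3),np.uint8); c[:,:405]=a; c[:349,406:]=b; cv2.imwrite("pics/crop.png",c)
```

```text
(no output)
```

View pics/crop.png

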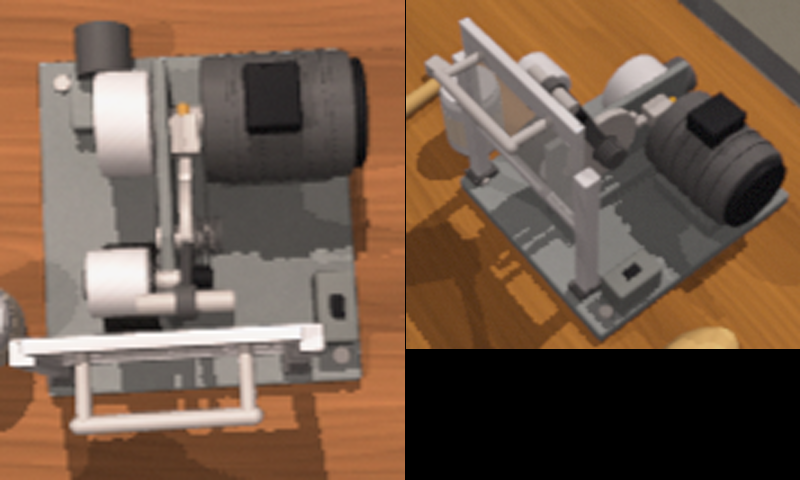

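```bash
cat > h.py <<'E'
import numpy as np, cv2
from scipy.spatial.transform import Rotation as R
K={'side':(383.8338,322.119,198.676),'top':(406.5926,317.891,203.363)}
RV={'side':([2.3709619,-.74657225,.27302273],[-.42268451,.39783039,.92986978]),'top':([2.16991021,-2.12885371,.17529921],[.02927798,.61491663,1.1494964])}
def ray(n,u,v):
    f,cx,cy=K[n]; Rm=R.from_rotvec(RV[n][0]).as_matrix(); t=np.array(RV[n][1])
    return -Rm.T@t, Rm.T@np.array([(u-cx)/f,(v-cy)/f,1])
def onz(n,u,v,z):
    c,d=ray(n,u,v); return c+d*(z-c[2])/d[2]
def tri(a,b):
    (c1,d1),(c2,d2)=ray('top',*a),ray('side',*b)
    s=np.linalg.lstsq(np.c_[d1,-d2],c2-c1,rcond=None)[0]
    p,q=c1+s[0]*d1,c2+s[1]*d2; return (p+q)/2,np.linalg.norm(p-q)
E
python3 - <<'E'
from h import *
np.set_printoptions(precision=4,suppress=True)
W=np.array([onz('top',u,v,.02)[:2] for u,v in[(248.3,146),(251.7,256.3),(355,251)]])
F=np.array([[.18,.13],[-.16,.13],[-.16,-.18]])
r,_=R.align_vectors(np.c_[W-W.mean(0),np.zeros(3)],np.c_[F-F.mean(0),np.zeros(3)])
y=r.as_rotvec()[2]; M=r.as_matrix()[:2,:2]; o=W.mean(0)-M@F.mean(0)
print("base",W,"yaw",y,"o",o, "res",(F@M.T+o-W))
L,e1=tri((260,267),(250.7,158)); Rr,e2=tri((321,263.3),(289.3,195.8))
print("handle",L,e1,Rr,e2,(L+Rr)/2, "pred handle xy",M@[-.19,0]+o, "yaw",np.arctan2(-(L-Rr)[0],(L-Rr)[1]))
for n,p in dict(push0=(-.1,-.018),push6=(-.012,-.018)).items(): print(n,M@p+o)
c=[onz('top',235+x/3,125+yy/3,.283)[:2] for x,yy in[(137,301),(233,299)]]; print("pushbar",c)
print("tin",onz('top',224,232,.11))
E
```

```text
base [[ 0.7915  0.257 ]
 [ 0.4569  0.2324]
 [ 0.478  -0.0715]] yaw 0.07050175418579677 o [0.6239 0.116 ] res [[ 0.0028  0.0014]
 [-0.0018  0.0019]
 [-0.001  -0.0033]]
handle [0.4262 0.1708 0.3153] 0.005115674805013845 [0.4419 0.0331 0.2979] 0.006083882618407489 [0.434  0.1019 0.3066] pred handle xy [0.4343 0.1026] yaw 0.1131451249612421
push0 [0.5254 0.091 ]
push6 [0.6132 0.0972]
pushbar [array([0.525 , 0.1295]), array([0.528, 0.055])]
tin [0.52   0.2978 0.11  ]
```

The handle is at about (0.434, 0.102, 0.30) and finisher yaw is about 0.07–0.09. First I'll raise the tool, close the fingers, and turn it so tool y points along finisher x.

Call:
carry_out([
  [[0, 0, -40], -6.5],
  [[0, 0, -40], -6.5],
  [[0, 0, -40], -6.5],
  [[0, 0, -20], -1],
  [[0, 0, 0], 0],
], fingers=0)

```text
clock: 0.52
position: [0.1571, 0.5486, 0.3686]
ee_rot: [0.003, 0.672, 0.74, -0.01]
contact_force: [-1.0, 0.6, 0.1]
width: 0.0255
```

```bash
cat >> h.py <<'E'
yaw=.075; M=np.array([[np.cos(yaw),-np.sin(yaw)],[np.sin(yaw),np.cos(yaw)]]); o=np.array([.6239,.116])
def report(st,*targets):
    Rm=R.from_quat(np.roll(st['ee_rot'],-1)).as_matrix(); p=st['position']
    print('t',round(st['clock'],2),'p',p.round(4),'fin',(M.T@(p[:2]-o)).round(4),'tool y ang',round(np.arctan2(Rm[1,1],Rm[0,1]),3),'F',st['contact_force'].round(1),'w',round(st['width'],4))
    for t in targets:
        t=np.r_[M@t[:2]+o,t[2]]; print(t.round(4),'shift mm',(Rm.T@(t-p)*1e3).round(1))
E
python3 - <<'E'
from h import *
from rig import manip
report(manip.get_state(),(-.19,0,.36),(-.11-.06,-.035,.27))
E
```

```text
t 0.52 p [0.1571 0.5486 0.3686] fin [-0.4331  0.4663] tool y ang 0.096 F [-1.   0.6  0.1] w 0.0255
[0.4344 0.1018 0.36  ] shift mm [-471.1  233.3   14.9]
[0.457  0.0684 0.27  ] shift mm [-504.9  253.5  105.3]
```

Call:
carry_out([
  [[-36, 18, 0], 0],
  [[-36, 18, 0], 0],
  [[-36, 18, 0], 0],
  [[-36, 18, 0], 0],
  [[-36, 18, 0], 0],
  [[-36, 18, 0], 0],
  [[-36, 18, 0], 0],
  [[-36, 18, 0], 0],
  [[-36, 18, 0], 0],
  [[-36, 18, 0], 0],
])

```text
clock: 1.35
position: [0.3711, 0.201, 0.3596]
ee_rot: [0.0, 0.668, 0.744, -0.016]
contact_force: [0.7, 0.7, 0.0]
width: -0.0001
```

Run:
```python
from h import *
from rig import manip
report(manip.get_state(),(-.19,0,.35))
```

```text
t 1.35 p [0.3711 0.201  0.3596] fin [-0.2458  0.1037] tool y ang 0.109 F [0.7 0.7 0. ] w -0.0001
[0.4344 0.1018 0.35  ] shift mm [-105.3   52.5   10.7]
```

Call:
carry_out([
  [[-28, 14, 1], 1],
  [[-28, 14, 1], 1],
  [[-28, 14, 1], 0],
  [[-23, 12, 1], 0],
  [[0, 0, 0], 0],
  [[0, 0, 0], 0],
])

```text
clock: 1.85
position: [0.436, 0.0851, 0.3479]
ee_rot: [-0.002, 0.686, 0.727, -0.022]
contact_force: [-0.9, -0.0, 0.1]
width: 0.0001
```

Run:
```python
from h import *
from rig import manip
report(manip.get_state(),(-.19,0,.33))
s=manip.get_image("side")["frame"][100:260,200:400];t=manip.get_image("top")["frame"][170:330,220:380]
cv2.imwrite("pics/c1.png",np.hstack([cv2.resize(s,(440,352),interpolation=2),cv2.resize(t,(352,352),interpolation=2)]))
```

```text
t 1.85 p [0.436  0.0851 0.3479] fin [-0.1897 -0.0167] tool y ang 0.057 F [-0.9 -0.   0.1] w 0.0001
[0.4344 0.1018 0.33  ] shift mm [17.2 -0.  17.4]
```

View pics/c1.png

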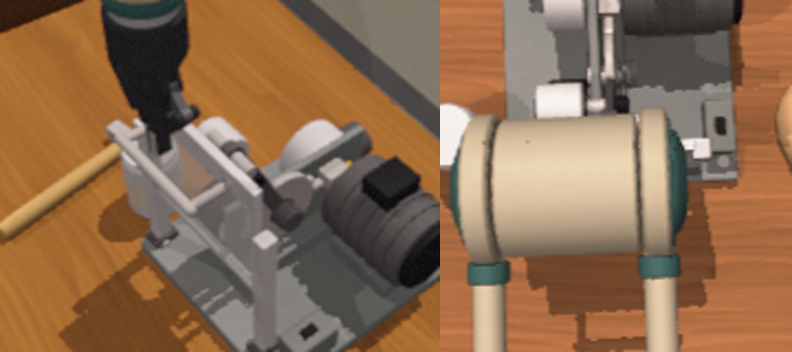

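Fingertips are just above the handle near side crop (163,152). I'll shift to the middle and go down to contact.

Call:
carry_out([
  [[8, 0, 8], -1],
  [[9, 0, 8], 0],
  [[0, 0, 10], 0],
  [[0, 0, 10], 0],
  [[0, 0, 10], 0],
])

```text
clock: 2.37
position: [0.4305, 0.1102, 0.2994]
ee_rot: [-0.002, 0.675, 0.737, -0.019]
contact_force: [1.1, -2.8, 3.4]
width: -0.0004
```

Run:
```python
from h import *
from rig import manip
report(manip.get_state(),(-.19,0,.24),(-.19,0,.197))
```

```text
t 2.37 p [0.4305 0.1102 0.2994] fin [-0.1932  0.0087] tool y ang 0.087 F [ 1.1 -2.8  3.4] w -0.0004
[0.4344 0.1018 0.24  ] shift mm [-7.3  5.  59.4]
[0.4344 0.1018 0.197 ] shift mm [ -6.3   6.4 102.4]
```

Call:
carry_out([
  [[0, 1, 12], 0],
  [[0, 1, 12], 0],
  [[0, 1, 12], 0],
  [[0, 1, 12], 0],
  [[0, 1, 12], 0],
])

```text
clock: 2.78
position: [0.4308, 0.1138, 0.2371]
ee_rot: [0.003, 0.67, 0.742, -0.02]
contact_force: [-0.8, -2.5, 3.1]
width: 0.0002
```

Run:
```python
from h import *
from rig import manip
report(manip.get_state(),(-.19,0,.197))
s=manip.get_image("side")["frame"][100:260,200:400]
cv2.imwrite("pics/c2.png",cv2.resize(s,(600,480),interpolation=2))
```

```text
t 2.78 p [0.4308 0.1138 0.2371] fin [-0.1928  0.0123] tool y ang 0.101 F [-0.8 -2.5  3.1] w 0.0002
[0.4344 0.1018 0.197 ] shift mm [-11.1   3.5  40.4]
```

View pics/c2.png

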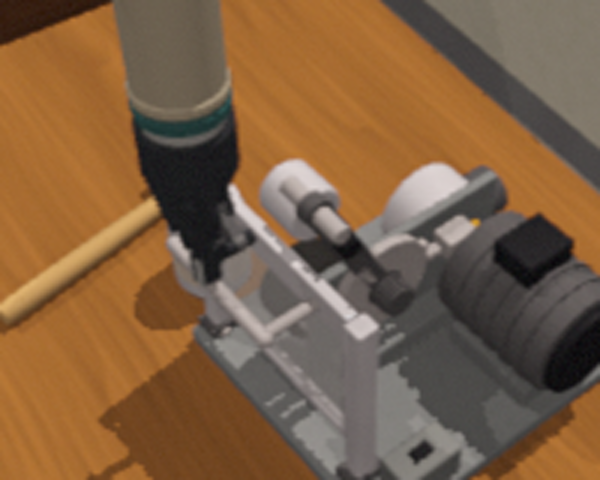

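The shield is following: the handle is now at about (240,310) in the crop, with the tip on it. I'll push on to the stop.

Call:
carry_out([
  [[-1, 1, 12], 0],
  [[-1, 1, 12], 0],
  [[-1, 1, 10], 0],
  [[0, 0, 8], 0],
])

```text
clock: 3.17
position: [0.4299, 0.1148, 0.1959]
ee_rot: [0.004, 0.666, 0.745, -0.021]
contact_force: [-14.8, -5.1, 75.0]
width: -0.0002
```

Call:
carry_out([
  [[0, 0, 6], 0],
  [[0, 0, 6], 0],
  [[0, 0, 6], 0],
])

```text
clock: 3.42
position: [0.4299, 0.1148, 0.1963]
ee_rot: [0.011, 0.664, 0.747, -0.019]
contact_force: [-9.8, -3.7, 36.3]
width: 0.0001
```

Hard stop at z 0.196, as expected. Next I'll retract upward.

Call:
carry_out([
  [[0, 0, -10], 0],
  [[0, 0, -20], 0],
  [[0, 0, -25], 1],
  [[0, 0, -25], 1],
  [[0, 0, 0], 0],
])

```text
clock: 3.83
position: [0.4261, 0.1253, 0.2823]
ee_rot: [0.011, 0.674, 0.738, -0.015]
contact_force: [0.3, 0.8, 0.2]
width: 0.0003
```

Run:
```python
from h import *
from rig import manip
st=manip.get_state()
report(st,(-.16,-.035,.270)); print(R.from_quat(np.roll(st['ee_rot'],-1)).as_matrix().round(3))
s=manip.get_image("side")["frame"][100:260,200:400]
cv2.imwrite("pics/c3.png",cv2.resize(s,(600,480),interpolation=2))
```

```text
t 3.83 p [0.4261 0.1253 0.2823] fin [-0.1965  0.0241] tool y ang 0.09 F [0.3 0.8 0.2] w 0.0003
[0.467  0.0691 0.27  ] shift mm [-59.2  35.8  14.2]
[[-0.09   0.996 -0.005]
 [ 0.995  0.09  -0.037]
 [-0.037 -0.009 -0.999]]
```

View pics/c3.png

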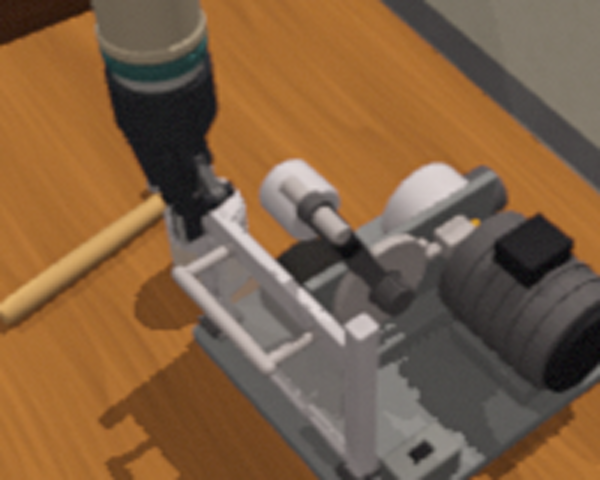

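Shield is down: its frame top is below the post top at (360,325). The push bar runs from (285,185) to (350,240). I'll move in front of its right half.

Call:
carry_out([
  [[-20, 0, 2], 0],
  [[-20, 0, 2], 0],
  [[-20, 10, 3], 0],
  [[0, 12, 3], 0],
  [[0, 12, 0], 0],
  [[0, 0, 0], 0],
])

```text
clock: 4.38
position: [0.4606, 0.0737, 0.2656]
ee_rot: [0.005, 0.67, 0.742, -0.018]
contact_force: [1.1, -0.1, 0.9]
width: -0.0001
```

Run:
```python
from h import *
from rig import manip
report(manip.get_state(),(-.13,-.032,.270),(-.021-.011,-.032,.270))
```

```text
t 4.38 p [0.4606 0.0737 0.2656] fin [-0.166  -0.0299] tool y ang 0.101 F [ 1.1 -0.1  0.9] w -0.0001
[0.4967 0.0743 0.27  ] shift mm [-3.2 35.8 -5. ]
[0.5944 0.0817 0.27  ] shift mm [ -5.8 133.8  -6.9]
```

Call:
carry_out([
  [[0, 12, 0], 0],
  [[0, 12, -1], 1],
  [[0, 10, -1], 0],
  [[0, 8, 0], 0],
  [[0, 8, 0], 0],
])

```text
clock: 4.8
position: [0.5098, 0.0823, 0.2649]
ee_rot: [-0.0, 0.676, 0.737, -0.022]
contact_force: [-13.2, -2.4, 10.5]
width: 0.0002
```

Run:
```python
from h import *
from rig import manip
report(manip.get_state(),(-.021-.011,-.032,.270))
```

```text
t 4.8 p [0.5098 0.0823 0.2649] fin [-0.1163 -0.025 ] tool y ang 0.086 F [-13.2  -2.4  10.5] w 0.0002
[0.5944 0.0817 0.27  ] shift mm [-8.1 84.  -7.5]
```

Call:
carry_out([
  [[-1, 10, -1], 0],
  [[-1, 10, -1], 0],
  [[-1, 10, -1], 0],
  [[-1, 10, -1], 0],
  [[-1, 10, -1], 0],
])

```text
clock: 5.22
position: [0.5388, 0.084, 0.2733]
ee_rot: [-0.019, 0.674, 0.737, -0.04]
contact_force: [-13.2, -0.0, 11.4]
width: -0.0001
```

Run:
```python
from h import *
from rig import manip
report(manip.get_state(),(-.021-.011,-.032,.270))
s=manip.get_image("side")["frame"][100:260,200:400]
cv2.imwrite("pics/c4.png",cv2.resize(s,(600,480),interpolation=2))
```

```text
t 5.22 p [0.5388 0.084  0.2733] fin [-0.0873 -0.0255] tool y ang 0.088 F [-13.2  -0.   11.4] w -0.0001
[0.5944 0.0817 0.27  ] shift mm [-7.2 55.3 -1.2]
```

View pics/c4.png

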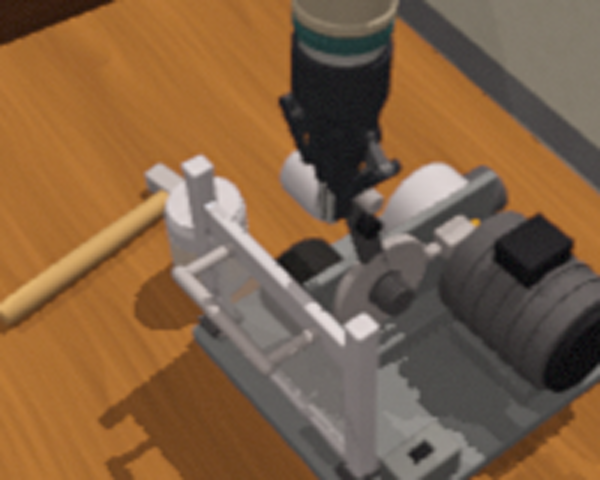

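The arm is moving back, with the fingers on the push bar near (350,195). I'll keep going, now estimating the swing angle from the finger line.

Call:
carry_out([
  [[-1, 10, 0], 0],
  [[-1, 10, 0], 0],
  [[-1, 10, 0], 0],
  [[-1, 10, 0], 0],
])

```text
clock: 5.6
position: [0.5578, 0.0857, 0.2771]
ee_rot: [-0.037, 0.672, 0.737, -0.056]
contact_force: [-15.9, -0.2, 12.3]
width: -0.0001
```

```bash
cat >> h.py <<'E'
def theta(st,off=.020):
    Rm=R.from_quat(np.roll(st['ee_rot'],-1)).as_matrix(); z=.295
    p=st['position']-Rm[:,2]*(z-st['position'][2])/-Rm[2,2]*1.0
    x=(M.T@(p[:2]-o))[0]+off
    print('tool z',Rm[:,2].round(3),'tool y',Rm[:,1].round(3),'bar x',x.round(4),'theta',.45+np.arcsin((x+.026)/.17))
E
python3 - <<'E'
from h import *
from rig import manip
st=manip.get_state();report(st);theta(st)
E
```

```text
t 5.6 p [0.5578 0.0857 0.2771] fin [-0.0682 -0.0253] tool y ang 0.091 F [-15.9  -0.2  12.3] w -0.0001
tool z [-0.13  -0.032 -0.991] tool y [ 0.987  0.09  -0.133] bar x -0.0458 theta 0.3335045278167383
```

Call:
carry_out([
  [[-1, 20, 0], 0],
  [[-1, 18, 0], 0],
])

```text
clock: 5.77
position: [0.5842, 0.0883, 0.2772]
ee_rot: [-0.046, 0.671, 0.737, -0.064]
contact_force: [-11.4, 0.4, 12.5]
width: -0.0002
```

Run:
```python
from h import *
from rig import manip
st=manip.get_state();report(st);theta(st)
```

```text
t 5.77 p [0.5842 0.0883 0.2772] fin [-0.0416 -0.0247] tool y ang 0.093 F [-11.4   0.4  12.5] w -0.0002
tool z [-0.153 -0.032 -0.988] tool y [ 0.984  0.092 -0.155] bar x -0.0188 theta 0.4920897548467732
```

Call:
carry_out([
  [[-1, 21, 0], 0],
])

```text
clock: 5.85
position: [0.6004, 0.0896, 0.2769]
ee_rot: [-0.049, 0.67, 0.737, -0.067]
contact_force: [-10.7, -0.1, 10.4]
width: 0.0002
```

Run:
```python
from h import *
from rig import manip
st=manip.get_state();report(st);theta(st)
d=manip.get_image("side")["frame"]
cv2.imwrite("pics/side5.png",d); s=d[110:230,240:390]
cv2.imwrite("pics/c5.png",cv2.resize(s,(750,600),interpolation=2))
st=manip.get_state();report(st);theta(st)
```

```text
t 5.85 p [0.6004 0.0896 0.2769] fin [-0.0254 -0.0246] tool y ang 0.094 F [-10.7  -0.1  10.4] w 0.0002
tool z [-0.162 -0.033 -0.986] tool y [ 0.982  0.092 -0.165] bar x -0.0024 theta 0.5895264205450523
t 5.9 p [0.6048 0.0899 0.2753] fin [-0.021  -0.0246] tool y ang 0.094 F [-6.2  1.5 11.7] w 0.0001
tool z [-0.159 -0.032 -0.987] tool y [ 0.983  0.092 -0.161] bar x 0.0022 theta 0.6167916321907961
```

View pics/c5.png

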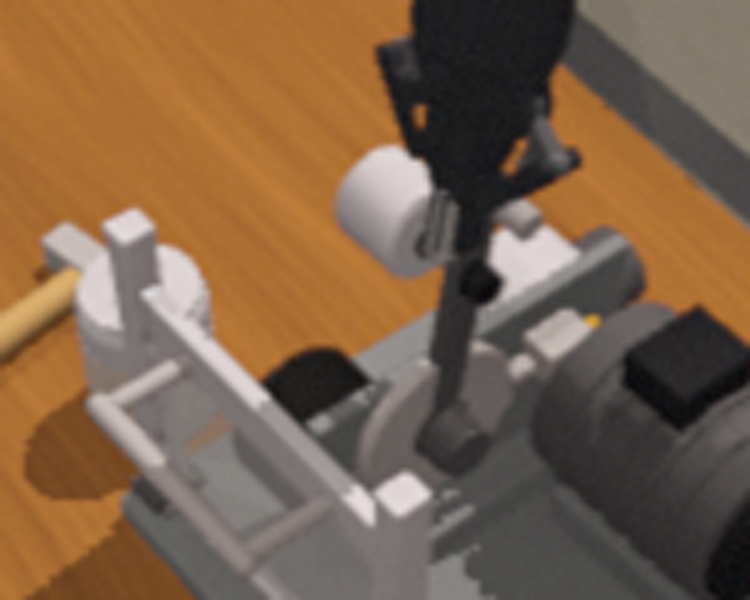

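The arm is pushed back nearly upright: pivot cap at crop (455,440), idler axle cap at (480,283). I'll check the angle by projecting these, and let the pose settle.

Run:
```python
from h import *
from rig import manip
for i in range(8): manip.get_image("side")
st=manip.get_state();report(st);theta(st)
def proj(P): 
    f,cx,cy=K['side'];C=np.array([[f,0,cx],[0,f,cy],[0,0,1]])
    return cv2.projectPoints(np.array([P]),np.array(RV['side'][0]),np.array(RV['side'][1]),C,None)[0].ravel()
def w(x,y,z): return np.r_[M@[x,y]+o,z]
for yp in(-.035,-.045): print('pivot',yp,proj(w(-.026,yp,.13)).round(1))
for th in(.45,.5,.55,.6,.65,.7):
    a=th-.45; print(th,[(proj(w(-.026+.115*np.sin(a),yc,.13+.115*np.cos(a)))).round(1).tolist() for yc in(-.027,-.034)])
```

```text
t 6.3 p [0.6004 0.0896 0.2756] fin [-0.0254 -0.0246] tool y ang 0.094 F [-11.6   0.1   9.3] w 0.0001
tool z [-0.163 -0.032 -0.986] tool y [ 0.982  0.092 -0.165] bar x -0.0022 theta 0.5906682849878517
pivot -0.035 [330.6 198.2]
pivot -0.045 [332.9 200.4]
0.45 [[329.7, 168.8], [331.5, 170.3]]
0.5 [[331.4, 167.8], [333.2, 169.3]]
0.55 [[333.1, 166.9], [334.8, 168.4]]
0.6 [[334.7, 166.1], [336.5, 167.6]]
0.65 [[336.3, 165.4], [338.1, 166.9]]
0.7 [[337.9, 164.7], [339.7, 166.2]]
```

Both estimates put the arm at about 0.59–0.62 rad, steady at about 12 N of push, so I'm handing in.

Run:
```python
from h import *
from rig import manip
manip.get_image("side"); st=manip.get_state();report(st);theta(st)
print(manip.sign_off())
st=manip.get_state();report(st);theta(st)
```

```text
t 6.35 p [0.6004 0.0896 0.2756] fin [-0.0254 -0.0245] tool y ang 0.094 F [-11.2  -0.9   8.6] w -0.0001
tool z [-0.163 -0.032 -0.986] tool y [ 0.982  0.092 -0.165] bar x -0.0022 theta 0.5904521584022031
the job is handed in; nothing more can be done
None
the job is handed in; nothing more can be done
```

I slid the shield down to its stop, pushed the tensioner bar back past the click, and handed the job in with the fingers still pressing on it. Sign-off gave no verdict.

- **Shield:** the handle met a hard stop with the fingertip at z 0.196 m, where 0.197 was expected. Later pictures still show it down.
- **Tensioner arm:** the finger position gives about 0.59 rad. A picture gave about 0.61 rad, taken while the arm was still settling.
- **Push:** the force on the tool was steady at about 11 N backwards at t = 6.35 s.
- **Pawl:** I could not see the pawl. That the click was passed rests on the angle and on the push dropping from about 16 N to 11 N.
- **Last, hammer and tin:** I never went near them, and the hammer and tin look unmoved in the later pictures. The last was outside those crops, so I did not check it again.
- **Did not go as planned:** the push force hit 75 N for a moment when the shield reached its stop. That is below the 120 N wrist limit, and it was the fingertips pressing. The tool also tilted about 9° under the push load.
- **Figures that disagree:** the task's 88 mm of bar travel at 0.59 rad does not match the given geometry, which makes it about 98 mm. I used the geometry.

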